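# Tip the nuts into the red corner of the tray

### The job

Pick up the stray hex nut lying on the bench and put it into the blue parts tray, which stays standing on the bench meanwhile, with the other three. Then take the tray by its wooden carrying bar, lift all of it a good 10 cm clear of the bench and tip it steeply (35 to 40 degrees) toward its red corner, rocking it to either side if a nut hangs up, so that all four nuts slide onto the red corner patch and stay in the tray. Finish while still holding the tray up, tilted and still, carried by the gripper alone with the nuts gathered there; do not put it down or let go, and leave the mug, tape roll, whetstone, pot and sanding block where they are.

Things in the scene. Friction and masses are not known exactly. Their poses are not given: they have to be found in the camera images.
- tray: Blue open parts tray, loose, 208 (its x) x 178 (its y) mm outside, about 0.4 kg, rim 43 mm high, walls 4 mm thick, inner floor 7 mm above its origin and 200 x 170 mm; origin at the centre of the underside, z up. A wooden carrying bar runs along its x over its middle.
- tray_red (a point): Centre of the red patch on the tray's inner floor, axes as the tray. The patch fills the corner at -x, -y: from x = -100 to 0 mm and y = -85 to +10 mm in the tray's frame; the rim round it is red too. Nuts slide on its floor with friction 0.24 to 0.32, along its walls too: at 35 to 40 degrees toward the corner they run down; swinging the slope to either side frees one that hangs on a wall.
- tray_handle (a point): Middle of the tray's wooden carrying bar, 94 mm above the tray's origin, axes as the tray. The bar is 16 mm wide (along the tray's y), 22 mm high (83 to 105 mm above the tray's origin) and 200 mm long between its end posts, along the tray's x; nothing but air beside it above the 43 mm rim.
- tray_corner0 (a point): Underside of the tray at its outer corner -x, -y, the red corner; 3 mm above the tray's origin.
- tray_corner1 (a point): Underside of the tray at its outer corner -x, +y.
- tray_corner2 (a point): Underside of the tray at its outer corner +x, -y.
- tray_corner3 (a point): Underside of the tray at its outer corner +x, +y.
- nut_1: Steel hex nut, 24 mm across flats, 28 mm across corners, 13 mm high, 35 g, 15 mm bore; origin at the centre of its underside, z along the bore, two of its flats face +y and -y of its own frame. Lies flat in the tray at the start, off the red patch.
- nut_2: Steel hex nut, 24 mm across flats, 28 mm across corners, 13 mm high, 35 g, 15 mm bore; origin at the centre of its underside, z along the bore, two of its flats face +y and -y of its own frame. Lies flat in the tray at the start, off the red patch.
- nut_3: Steel hex nut, 24 mm across flats, 28 mm across corners, 13 mm high, 35 g, 15 mm bore; origin at the centre of its underside, z along the bore, two of its flats face +y and -y of its own frame. Lies flat in the tray at the start, off the red patch.
- stray_nut: Steel hex nut, 24 mm across flats, 28 mm across corners, 13 mm high, 35 g, 15 mm bore; origin at the centre of its underside, z along the bore, two of its flats face +y and -y of its own frame. Lies flat on the bench to the right of the tray at the start.
- mug: Bystander: white mug with diamonds, 86 x 116 x 101 mm high; origin under its middle.
- masking_tape: Bystander: roll of masking tape lying flat, 100 mm across, 25 mm high; origin under its centre.
- whetstone: Bystander: red-brown whetstone on a wooden base, 78 x 225 x 42 mm high; origin under its middle.
- wax_pot: Bystander: flat round white pot with lid, 90 mm across, 32 mm high; origin under its centre.
- sanding_block: Bystander: brown sanding block, 57 x 87 x 29 mm; origin under its centre.

How it is judged:
On the way, in this order (a step that is already met when the one before it is completed fails the run):
1. The stray nut lies in the tray with the other three, released, while the tray still stands on the bench (x of nut_1 in the frame of tray between -0.1 and 0.1 m and y of nut_1 in the frame of tray between -0.085 and 0.085 m and z of nut_1 in the frame of tray between 0 and 0.035 m and x of nut_2 in the frame of tray between -0.1 and 0.1 m and y of nut_2 in the frame of tray between -0.085 and 0.085 m and z of nut_2 in the frame of tray between 0 and 0.035 m and x of nut_3 in the frame of tray between -0.1 and 0.1 m and y of nut_3 in the frame of tray between -0.085 and 0.085 m and z of nut_3 in the frame of tray between 0 and 0.035 m and x of stray_nut in the frame of tray between -0.1 and 0.1 m and y of stray_nut in the frame of tray between -0.085 and 0.085 m and z of stray_nut in the frame of tray between 0 and 0.035 m and height (world z) of each of tray_corner0, tray_corner1, tray_corner2, tray_corner3 below 0.012 m and contact force between stray_nut and the fingers below 0.1 N and linear speed of stray_nut below 0.05 m/s), for 0.2 s.
2. The tray is held up tilted, with all four nuts on the red patch (height (world z) of each of tray_corner0, tray_corner1, tray_corner2, tray_corner3 above 0.08 m and angle between tray's own z axis and vertical between 0.26 and 1 rad and contact force between tray and the fingers above 1 N and contact force between tray and mug below 0.3 N and contact force between tray and masking_tape below 0.3 N and contact force between tray and whetstone below 0.3 N and contact force between tray and wax_pot below 0.3 N and contact force between tray and sanding_block below 0.3 N and x of nut_1 in the frame of tray between -0.104 and 0.006 m and y of nut_1 in the frame of tray between -0.089 and 0.016 m and z of nut_1 in the frame of tray between 0 and 0.043 m and x of nut_2 in the frame of tray between -0.104 and 0.006 m and y of nut_2 in the frame of tray between -0.089 and 0.016 m and z of nut_2 in the frame of tray between 0 and 0.043 m and x of nut_3 in the frame of tray between -0.104 and 0.006 m and y of nut_3 in the frame of tray between -0.089 and 0.016 m and z of nut_3 in the frame of tray between 0 and 0.043 m and x of stray_nut in the frame of tray between -0.104 and 0.006 m and y of stray_nut in the frame of tray between -0.089 and 0.016 m and z of stray_nut in the frame of tray between 0 and 0.043 m), for 0.3 s.
At the end, for the whole second after the job is handed in: The gripper alone holds the tray: all four underside corners over 80 mm above the bench, tilted 15 to 57 degrees, still (0.04 m/s, 0.2 rad/s), touching no bystander (0.3 N); all four nuts rest in it with centres on the red patch (6 mm tolerance) (all of step 2 and linear speed of tray below 0.04 m/s and angular speed of tray below 0.2 rad/s and linear speed of each of nut_1, nut_2, nut_3, stray_nut below 0.05 m/s); the arm keeps its last pose, push and grip.
It fails at once if A bystander is moved by more than 25 mm (distance of any of mug, masking_tape, whetstone, wax_pot, sanding_block from where it was at the start of the episode above 0.025 m).
It also fails if it takes over 72 s, if anything falls off the work surface, if the arm or the gripper's body presses on something with over 40 N, if the wrist force passes 120 N, or if a joint passes its speed limit or range.

### The arm

A 6-joint arm with a two-finger parallel gripper is mounted at the origin on a cart in front of the work surface, level with it; the furniture and walls round the work are solid. World frame = base frame: x ahead of the robot, y to its left, z up, the work surface at z = 0. Lengths are in m, angles in rad, forces in N, time in s.
With the tool pointing down it reaches from about 0.325 to 0.775 m from the base axis. Payload 5.5 kg.
Tool frame: the origin (TCP) lies between the finger pads; the fingertips stand 8 mm ahead of it and the grasp point (between the pads) lies 11 mm behind it (tcp_to_tips is the distance from the TCP to the fingertips, in m); z points along the fingers, y is the direction in which the jaws open and shut (so a half turn about z gives the same grasp; the last joint's range is limited). The gripper opens to 88 mm and grips with 3 to 60 N. Pads are 20 mm wide; open, the fingers measure 115 mm over their backs; the gripper's body (75 mm by 178 mm) begins 61 mm behind the grasp point.
Start: joints at [-1.327, 0.091, 1.231, -0, 1.82, -0.057], TCP at [0.178, -0.573, 0.231] pointing down, gripper open.
Joint ranges: [-2.87, 2.87], [-0.86, 2.18], [0.17, 2.46], [-1.51, 4.65], [0.06, 2.69], [-2.65, 2.65]. Speed limits (rad/s): [2.57, 2.57, 3.01, 3.14, 3.14, 3.14].

### API

Orientations are given as a unit quaternion [w, x, y, z].
In Python, from bench import * gives the robot as it stands. Calls block until the motion is done:
- move_to(position, orientation): joint-space move of the TCP to a pose.
- move_l(position, speed=0.15, orientation=None): straight line of the TCP; orientation=None keeps the orientation; speed is the mean speed in m/s.
- movej(angles): joint-space move.
- gripper_open() and close(): open the fingers fully, or close them until they stop; the grip force is fixed at half the most.
- hold(seconds).
- inverse_kinematics(position, orientation): joint angles nearest the present ones, or None.
- state(): the state.
- get_image(name): name is "scene" or "top"; returns a dict with "frame" (480x640x3 uint8, blue, green, red), "depth" (480x640 float32, m along the optical axis (not along the pixel's ray), 0 where there is no reading), "camera_matrix" (3x3 intrinsics, pixels), "view" (4x4, takes a point from world to camera coordinates). Camera axes: x right, y up, looking along -z (the intrinsics and any distortion apply to the point x, -y, -z); pixel columns grow to the right and rows downward; lengths in m; the calibration is good to about 2 mm. A picture is of the moment at which its call begins.
A pose or a line that the arm cannot do raises IKError and nothing moves.
- job_done(): hands the job in, once; it reports no verdict.
The state is a dict: "time": time; "joint_pos": joint angles; "dq": joint speeds; "joint_torque": joint torques, N m; "ee_pos": TCP position; "ee_rot": TCP orientation; "ft_force": force on the tool from outside, world axes, zero at the start; "moment": the same for the moment, N m; "finger_gap": finger opening in m.
Only numpy, scipy, OpenCV 4.12 (cv2) and the standard library are available. Lean on these libraries where they do the work, as an engineer would, in place of code of your own. Each camera call takes 0.05 s, during which the arm holds its last target. There are 200 camera calls.

## Working session

There is one attempt and no reset: what is moved stays moved. The work goes in short steps, each a Python script; the robot and the scene stay as the last script left them, time stands still between calls to the robot, and variables do not carry over. Pictures are saved under pics/ and viewed, about 8 in all and at most 12, crops included, and the job is handed in when it is done.

```bash
mkdir -p pics; ls
cat > h.py <<'E'
from bench import *
import numpy as np, cv2
from scipy.spatial.transform import Rotation as R
def cam(n):
    im=get_image(n); return im
def cloud(im):
    """world point per pixel from depth"""
    K=im["camera_matrix"];V=np.linalg.inv(im["view"]);d=im["depth"]
    v,u=np.mgrid[:480,:640]
    p=np.stack([(u-K[0,2])/K[0,0]*d,-(v-K[1,2])/K[1,1]*d,-d,np.ones_like(d)],-1)
    return (p@V.T)[...,:3]
def ray(im,px,z):
    K=im["camera_matrix"];V=np.linalg.inv(im["view"]);px=np.atleast_2d(px).astype(float)
    d=np.c_[(px[:,0]-K[0,2])/K[0,0],-(px[:,1]-K[1,2])/K[1,1],-np.ones(len(px))]@V[:3,:3].T
    o=V[:3,3]; return o+d*((z-o[2])/d[:,2])[:,None]
def quat(r): q=r.as_quat(); return [q[3],q[0],q[1],q[2]]
E
python3 - <<'E'
from h import *
for n in("top","scene"):
    im=cam(n); cv2.imwrite(f"pics/{n}0.png",im["frame"]); np.savez(f"{n}0.npz",**im)
    print(n,im["camera_matrix"].round(1).tolist(),np.linalg.inv(im["view"])[:3].round(3).tolist(), im.keys())
print(state())
E
```

```text
pics
top [[582.9, 0.0, 317.6], [0.0, 582.9, 237.1], [0.0, 0.0, 1.0]] [[-0.016, 0.989, -0.145, 0.29], [-1.0, -0.014, 0.014, -0.03], [0.012, 0.145, 0.989, 1.876]] dict_keys(['frame', 'depth', 'camera_matrix', 'view'])
scene [[616.7, 0.0, 314.8], [0.0, 616.7, 243.3], [0.0, 0.0, 1.0]] [[0.487, 0.463, -0.74, -0.617], [-0.873, 0.251, -0.418, -0.722], [-0.007, 0.85, 0.527, 0.924]] dict_keys(['frame', 'depth', 'camera_matrix', 'view'])
{'time': 0.1, 'joint_pos': array([-1.32675379e+00,  9.17853815e-02,  1.23173697e+00, -3.65778723e-05,
        1.81978784e+00, -5.67037146e-02]), 'dq': array([-0.00078704, -0.00219265, -0.00162347,  0.00075397,  0.00190315,
       -0.00090021]), 'joint_torque': array([ 2.30717080e-03, -4.47858560e+01, -4.07570243e+01,  7.01423083e-02,
        2.84639635e-02, -1.24095918e-04]), 'ee_pos': array([ 0.17766596, -0.57283941,  0.22963494]), 'ee_rot': array([-8.53344573e-04,  9.88715558e-01,  1.49802562e-01, -9.79737379e-05]), 'ft_force': array([0.22783289, 0.46746223, 0.17088412]), 'moment': array([-0.01168175,  0.01691117,  0.00027449]), 'finger_gap': 0.08825175225331257}
```

View pics/top0.png

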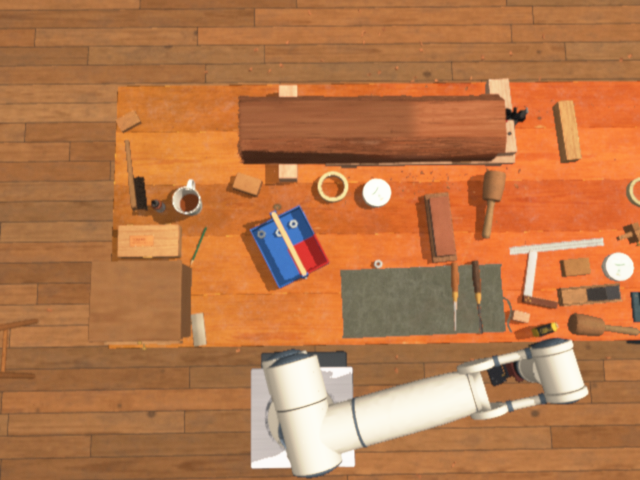

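View pics/scene0.png

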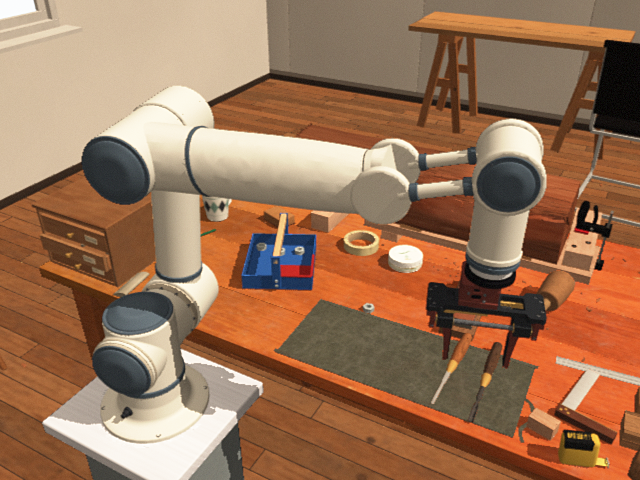

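The top view shows the tray around (290,246), with its bar running from (275,212) to (304,278) and the red corner near (327,262). The stray nut is at (378,264), or (368,308) in the scene view. Next I'll measure these.

Run:
```python
from h import *
T=dict(np.load("top0.npz"));S=dict(np.load("scene0.npz"))
for n,im,c,(hx0,hx1,hy0,hy1) in (("top",T,(378,264),(240,340,195,295)),("scene",S,(368,308),(230,330,205,295))):
    P=cloud(im);f=im["frame"];hsv=cv2.cvtColor(f,cv2.COLOR_BGR2HSV)
    print(n,"bench z",np.median(P[c[1]+8:c[1]+14,c[0]-15:c[0]+15,2]) )
    sl=np.zeros((480,640),bool);sl[hy0:hy1,hx0:hx1]=1
    h,s,v=[hsv[...,i] for i in range(3)]
    # bar
    bar=sl&(h>8)&(h<30)&(P[...,2]>.095)&(P[...,2]<.125)
    p=P[bar];print("bar n",len(p),"z",np.percentile(p[:,2],[10,50,90]).round(3))
    q=ray(im,np.argwhere(bar)[:,::-1],.105) 
    rr=cv2.minAreaRect(q[:,:2].astype(np.float32)*1000);print("bar rect mm",rr, "mean",q.mean(0).round(4))
    d=np.linalg.svd(q[:,:2]-q[:,:2].mean(0))[2][0];print("yaw",np.degrees(np.arctan2(d[1],d[0]))%180)
    rim=sl&(((h>95)&(h<130)&(s>90))|(((h<6)|(h>173))&(s>120)))&(abs(P[...,2]-.043)<.007)
    q=ray(im,np.argwhere(rim)[:,::-1],.043);rr=cv2.minAreaRect(q[:,:2].astype(np.float32)*1000);print("rim",rim.sum(),rr)
    # stray nut
    w=np.zeros_like(sl);w[c[1]-9:c[1]+10,c[0]-9:c[0]+10]=1
    nut=w&(s<90)&(v>70)
    k,l,st,ce=cv2.connectedComponentsWithStats(nut.astype(np.uint8))
    for i in range(1,k):print("nut comp",st[i].tolist(),ce[i].round(1),ray(im,ce[i],.012).round(4))
    print(P[nut][:,2].max(),)
    # tall things: bystanders
    t=(P[...,2]>.012)&(P[...,2]<.3)&(P[...,0]>.2)
    k,l,st,ce=cv2.connectedComponentsWithStats(t.astype(np.uint8))
    if n=="top":
      for i in range(1,k):
        if st[i,4]>100:
            m=l==i;print("obj",ce[i].round(),P[m].min(0).round(3),P[m].max(0).round(3))
big=cv2.resize(np.hstack([T["frame"][200:295,245:395]]),None,fx=5,fy=5,interpolation=cv2.INTER_CUBIC);cv2.imwrite("pics/crop1.png",big)
```

```text
top bench z 0.0007308018198327604
bar n 335 z [0.099 0.104 0.109]
bar rect mm ((532.331787109375, 35.582130432128906), (217.2570037841797, 15.922120094299316), 26.459108352661133) mean [0.5319 0.0349 0.105 ]
yaw 26.385851795868604
rim 199 ((531.0692138671875, 32.74220275878906), (206.4617919921875, 175.9951171875), 26.101009368896484)
nut comp [369, 260, 19, 14, 134] [377.9 268.5] [[ 0.458  -0.2485  0.012 ]]
0.02443004584300934
obj [378. 130.] [ 0.747 -0.713  0.012] [1.062 0.185 0.252]
obj [567. 131.] [ 0.797 -0.93   0.012] [ 1.001 -0.849  0.07 ]
obj [128. 121.] [0.922 0.526 0.012] [0.993 0.603 0.033]
obj [135. 184.] [0.652 0.485 0.013] [0.894 0.576 0.073]
obj [492. 197.] [ 0.55  -0.681  0.012] [ 0.777 -0.587  0.079]
obj [247. 184.] [0.699 0.124 0.012] [0.775 0.218 0.047]
obj [332. 186.] [ 0.678 -0.155  0.012] [ 0.778 -0.06   0.043]
obj [376. 193.] [ 0.657 -0.295  0.012] [ 0.748 -0.204  0.046]
obj [633. 192.] [ 0.652 -1.119  0.012] [ 0.743 -1.073  0.034]
obj [187. 200.] [0.629 0.309 0.012] [0.741 0.409 0.109]
obj [440. 227.] [ 0.475 -0.502  0.012] [ 0.702 -0.406  0.055]
obj [157. 205
[... 747 characters left out ...]
] [ 0.322 -0.665  0.042]
obj [200. 330.] [0.226 0.302 0.012] [0.325 0.338 0.03 ]
obj [595. 327.] [ 0.233 -1.066  0.012] [ 0.306 -0.842  0.077]
obj [544. 330.] [ 0.233 -0.812  0.012] [ 0.276 -0.728  0.073]
obj [289. 352.] [ 0.2   -0.016  0.138] [0.215 0.08  0.209]
scene bench z 0.0029454302816024347
bar n 279 z [0.101 0.105 0.108]
bar rect mm ((525.335205078125, 27.163867950439453), (234.1642303466797, 19.89109230041504), 27.599510192871094) mean [0.5297 0.0304 0.105 ]
yaw 26.894238142568042
rim 544 ((526.2230224609375, 28.63360595703125), (236.64356994628906, 177.64752197265625), 26.275041580200195)
nut comp [359, 303, 19, 15, 160] [366.9 311.1] [[ 0.4558 -0.2573  0.012 ]]
0.9243480803578142
```

View pics/crop1.png

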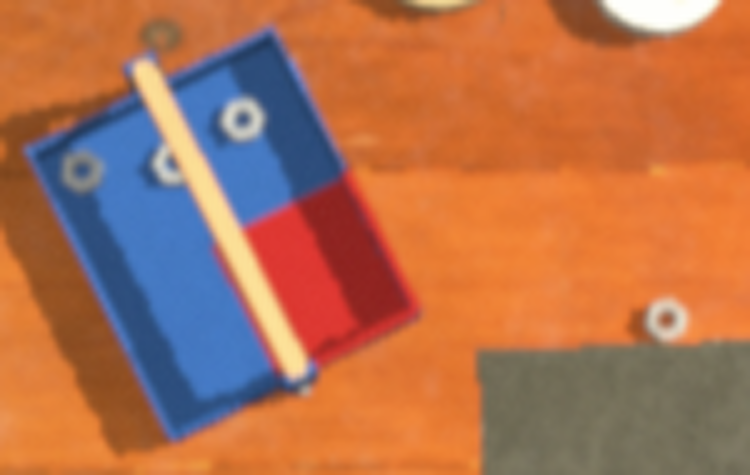

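```bash
cat >> h.py <<'E'
TR=np.array([.532,.034,0.]);YAW=np.radians(26.3)
RT=R.from_euler('z',YAW)
def tray(p): return TR+RT.apply(p)
def down(th): # jaws along world angle th
    c,s=np.cos(th),np.sin(th); return R.from_matrix(np.array([[-s,c,0],[c,s,0],[0,0,-1.]]))
E
python3 - <<'E'
from h import *
T=dict(np.load("top0.npz"));S=dict(np.load("scene0.npz"))
for im,c in ((T,(378,264)),(S,(368,308))):
    f=im["frame"][c[1]-9:c[1]+10,c[0]-9:c[0]+10];hsv=cv2.cvtColor(f,cv2.COLOR_BGR2HSV)
    m=((hsv[...,2]>135)&(hsv[...,1]<100)).astype(np.uint8)
    cs,_=cv2.findContours(m,cv2.RETR_EXTERNAL,cv2.CHAIN_APPROX_NONE);k=max(cs,key=cv2.contourArea)
    (x,y),r=cv2.minEnclosingCircle(k);bb=cv2.boundingRect(k);b=np.array([bb[0]+(bb[2]-1)/2+c[0]-9,bb[1]+(bb[3]-1)/2+c[1]-9])
    print(r,bb,b,ray(im,b,.010).round(4))
for th in (YAW,YAW-np.pi,YAW+np.pi/3-np.pi,YAW-np.pi/3):
    for z in(.012,.12): print(np.degrees(th).round(),inverse_kinematics([.468,-.249,z],quat(down(th))))
    print("place",inverse_kinematics(list(tray([-.025,-.053,.025])),quat(down(th))))
# tray tilt feasibility
def tilt(az,a): # tray-frame downhill azimuth
    d=np.array([np.cos(az),np.sin(az),0]);return R.from_rotvec(np.cross([0,0,1],d)*a)
for flip in (np.pi/2,-np.pi/2):
  for pos in([.53,.03,.36],[.5,-.05,.36],[.5,-.15,.36],[.6,0,.36],[.6,-.1,.36],[.55,.1,.36],[.65,0,.33]):
    r=[]
    for az in np.radians([-180,-160,-135,-110,-95]):
        q=inverse_kinematics(pos,quat(RT*tilt(az,np.radians(38))*RT.inv()*down(YAW+flip)));r.append(None if q is None else np.round(q,2).tolist())
    print(flip,pos,*r,sep="\n  " if all(x is not None for x in r) else " ")
E
```

```text
4.743516445159912 (5, 5, 8, 10) [377.5 264.5] [[ 0.4711 -0.248   0.01  ]]
5.590270042419434 (4, 4, 11, 10) [368.  307.5] [[ 0.4719 -0.2526  0.01  ]]
26.0 [-5.53139386e-01 -2.60198538e-02  1.74134787e+00 -4.44089210e-16
  1.42626464e+00 -1.01216098e+00]
26.0 [-5.53139386e-01 -9.09839361e-02  1.60831402e+00 -4.44089210e-16
  1.62426257e+00 -1.01216098e+00]
place [-1.09854195e-01 -2.75245778e-02  1.71878594e+00 -4.44089210e-16
  1.45033129e+00 -5.68875789e-01]
-154.0 [-5.53139386e-01 -2.60198538e-02  1.74134787e+00 -4.44089210e-16
  1.42626464e+00  2.12943167e+00]
-154.0 [-5.53139386e-01 -9.09839361e-02  1.60831402e+00 -4.44089210e-16
  1.62426257e+00  2.12943167e+00]
place [-1.09854195e-01 -2.75245778e-02  1.71878594e+00 -4.44089210e-16
  1.45033129e+00  2.57271687e+00]
-94.0 [-5.53139386e-01 -2.60198538e-02  1.74134787e+00 -4.44089210e-16
  1.42626464e+00  1.08223412e+00]
-94.0 [-5.53139386e-01 -9.09839361e-02  1.60831402e+00 -4.44089210e-16
  1.62426257e+00  1.08223412e+00]
place [-1.09854195e-01 -2.75245778e-02  1.71878594e+00 -4.44089210e-16
  1.45033129e+00  1.52551931e+00]
-34.0 
[... 2988 characters left out ...]
966
  [0.6, -0.1, 0.36]
  [-0.51, -0.28, 1.47, 0.53, 1.54, 0.69]
  [-0.57, -0.1, 1.32, 0.66, 1.73, 0.71]
  [-0.57, 0.14, 1.08, 0.72, 1.99, 0.83]
  [-0.51, 0.39, 0.78, 0.71, 2.26, 0.98]
  [-0.46, 0.54, 0.59, 0.68, 2.42, 1.08]
-1.5707963267948966
  [0.55, 0.1, 0.36]
  [-0.08, -0.52, 1.66, 0.32, 1.43, 1.09]
  [-0.21, -0.4, 1.57, 0.55, 1.58, 1.02]
  [-0.27, -0.18, 1.39, 0.69, 1.82, 1.05]
  [-0.25, 0.07, 1.16, 0.71, 2.06, 1.17]
  [-0.21, 0.21, 1.0, 0.7, 2.21, 1.25]
-1.5707963267948966
  [0.65, 0, 0.33]
  [-0.27, -0.25, 1.5, 0.43, 1.38, 0.87]
  [-0.36, -0.1, 1.37, 0.6, 1.57, 0.85]
  [-0.38, 0.14, 1.13, 0.69, 1.84, 0.93]
  [-0.35, 0.4, 0.82, 0.71, 2.12, 1.08]
  [-0.31, 0.56, 0.61, 0.69, 2.29, 1.19]
```

Run:
```python
from h import *
q=quat(down(YAW)); n=[.471,-.250]
move_to(n+[.12],q); move_l(n+[.012],.12); close()
s=state();print(s["time"],s["ee_pos"].round(4),s["finger_gap"])
move_l(n+[.17],.2); s=state();print(s["finger_gap"],s["ft_force"])
im=cam("scene");cv2.imwrite("pics/s1.png",cv2.resize(im["frame"][180:360,230:470],None,fx=3,fy=3))
print(s["time"])
```

```text
3.8083 [ 0.473  -0.2504  0.0131] 0.02496647296619189
0.024852735816325883 [-0.25365482 -0.08713449 -0.89631171]
4.75
```

View pics/s1.png

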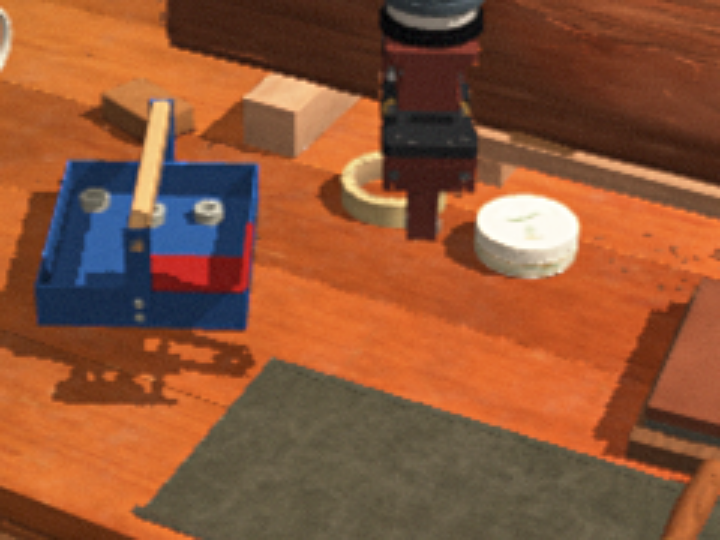

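The nut is gone from the bench at its old spot and sits between the fingers, with a gap of 24.9 mm. The fingers are at about (425,235) in the crop. Next I'll place it.

Run:
```python
from h import *
q=quat(down(YAW)); p=tray([-.025,-.058,0])
move_to([p[0],p[1],.18],q); move_l([p[0],p[1],.024],.12)
s=state();print(s["ee_pos"].round(4),s["finger_gap"],s["ft_force"].round(1))
gripper_open(); move_l([p[0],p[1],.20],.2)
hp=tray([.010,0,0]); move_to([hp[0],hp[1],.20],quat(down(YAW-np.pi/2)));hold(.3)
s=state();print(s["time"],s["ee_pos"].round(4))
im=cam("scene");cv2.imwrite("pics/s2.png",cv2.resize(im["frame"][150:320,210:450],None,fx=3,fy=3)); np.savez("s2.npz",**im)
```

```text
[ 0.5359 -0.0291  0.025 ] 0.024694121716918233 [-0.1 -0.2  0.2]
11.0667 [0.541  0.0383 0.2   ]
```

View pics/s2.png

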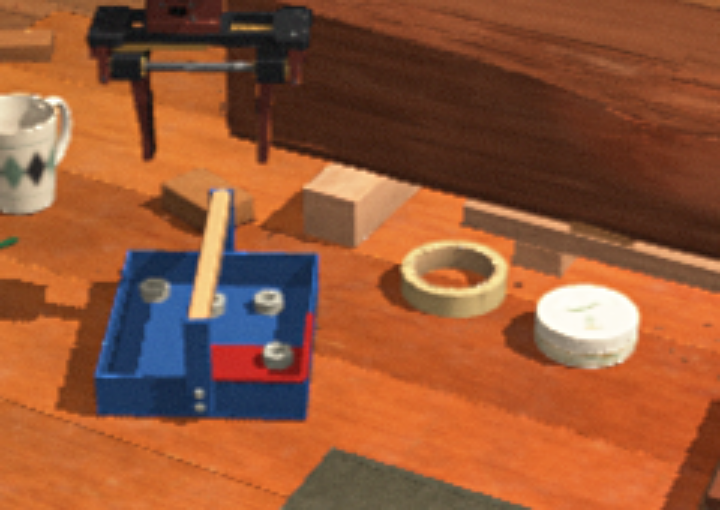

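All four nuts are in the tray (crop positions (153,290), (215,303), (268,301), (277,355)). Now I'll grasp the bar and lift.

```bash
cat >> h.py <<'E'
POS=[.57,0.,.36]
def tilt(az,a):
    d=np.array([np.cos(az),np.sin(az),0]);return R.from_rotvec(np.cross([0,0,1],d)*a)
def tq(azd,ad): return quat(RT*tilt(np.radians(azd),np.radians(ad))*RT.inv()*down(YAW-np.pi/2))
E
python3 - <<'E'
from h import *
hp=tray([.010,0,0])
move_l([hp[0],hp[1],.083],.12); close()
s=state();print(s["time"],s["ee_pos"].round(4),s["finger_gap"],s["ft_force"].round(1))
move_l([hp[0],hp[1],.26],.12); s=state();print(s["finger_gap"],s["ft_force"].round(1),s["moment"].round(2))
move_to(POS,tq(-180,5))
for a in(15,25,33,38): 
    t=state()["time"];move_to(POS,tq(-175,a));print(a,state()["time"]-t)
hold(.5)
s=state();print(s["time"],s["finger_gap"],s["ft_force"].round(1),s["moment"].round(2))
for n in("scene","top"):
    im=cam(n);np.savez(f"{n}3.npz",**im);cv2.imwrite(f"pics/{n}3.png",im["frame"])
E
python3 -c "
import cv2,numpy as np
a=cv2.imread('pics/scene3.png')[60:310,180:420];b=cv2.imread('pics/top3.png')[160:310,220:380]
a=cv2.resize(a,(400,416));b=cv2.resize(b,(400,375));b=cv2.copyMakeBorder(b,0,41,0,0,0);cv2.imwrite('pics/c3.png',np.hstack([a,b]))"
```

```text
13.3417 [0.541  0.0384 0.083 ] 0.015776671597977677 [-0.2 -0.3  0.2]
0.015778596998476734 [-1.1  0.4 -6. ] [ 0.05 -0.05 -0.03]
15 0.27500000000000036
25 0.27500000000000036
33 0.25
38 0.25
17.0333 0.016080732598713062 [ 0.5  1.2 -6. ] [-0.43  0.8   0.07]
```

View pics/c3.png

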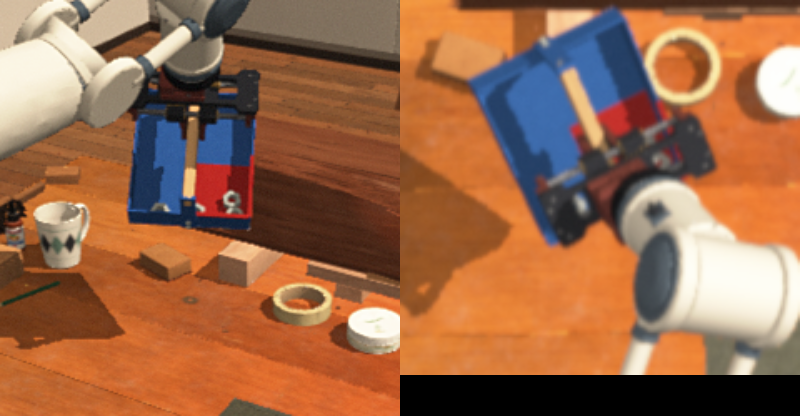

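The tray is up and tilted toward -x, and all the nuts have slid to the -x wall. In the left crop two are at (232,202), one is near (170,208) by the bar and one is near (163,208). Next I'll swing toward -y.

```bash
python3 - <<'E'
from h import *
for az in(-160,-145,-130,-115,-102): move_to(POS,tq(az,38))
hold(.8)
for az in(-115,-130,-140): move_to(POS,tq(az,38))
hold(.8)
s=state();print(s["time"],s["finger_gap"],s["ee_pos"].round(3),s["ft_force"].round(1),s["moment"].round(2))
for n in("scene","top"):
    im=cam(n);np.savez(f"{n}4.npz",**im);cv2.imwrite(f"pics/{n}4.png",im["frame"])
E
python3 -c "
import cv2,numpy as np
a=cv2.imread('pics/scene4.png')[60:310,180:420]
cv2.imwrite('pics/c4.png',cv2.resize(a,(576,600),interpolation=cv2.INTER_CUBIC))"
```

```text
20.9417 0.015636517462375814 [0.57 0.   0.36] [ 0.5 -0.6 -5.3] [-0.91  0.31 -0.03]
```

View pics/c4.png

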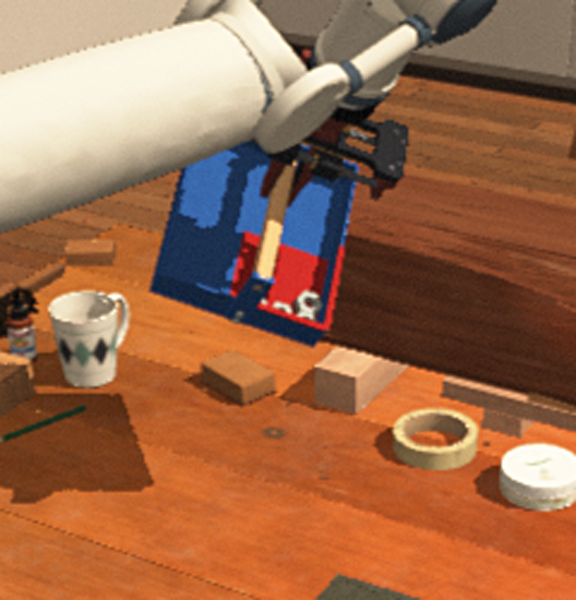

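```bash
cat > chk.py <<'E'
from h import *
import sys
k=sys.argv[1]
im=dict(np.load(f"scene{k}.npz"));P=cloud(im);f=im["frame"];hsv=cv2.cvtColor(f,cv2.COLOR_BGR2HSV);h,s,v=[hsv[...,i] for i in range(3)]
st=state();q=st["ee_rot"];Rt=R.from_quat([q[1],q[2],q[3],q[0]])
RTR=Rt*down(YAW-np.pi/2).inv()*RT   # tray orientation if rigid
g=st["ee_pos"]+Rt.apply([0,0,-.011]) ; o=g-RTR.apply([.010,0,.094])  # nominal
L=RTR.inv().apply((P-o).reshape(-1,3)).reshape(P.shape)
inn=(abs(L[...,0])<.11)&(abs(L[...,1])<.095)
fl=inn&(abs(L[...,2]-.007)<.02)&(((h>95)&(h<130)&(s>90))|(((h<6)|(h>173))&(s>120)))&(abs(L[...,0])<.08)&(abs(L[...,1])<.07)
A=P[fl];c=A.mean(0);n=np.linalg.svd(A-c,full_matrices=False)[2][2];n*=np.sign(n[2])
print("floor px",fl.sum(),"normal tray",RTR.inv().apply(n).round(3),"z",np.median(L[fl][:,2]).round(4),"tilt",np.degrees(np.arccos(n[2])).round(1))
for c in [(-.104,-.089,.003),(-.104,.089,.003),(.104,-.089,.003),(.104,.089,.003)]: print("corner z",(o+RTR.apply(c))[2].round(3))
nut=inn&(L[...,2]>-.01)&(L[...,2]<.06)&(s<80)&(v>60)
kk,l,stt,ce=cv2.connectedComponentsWithStats(nut.astype(np.uint8))
for i in range(1,kk):
    if stt[i,4]>5:m=l==i;print(stt[i,4],ce[i].round(1),"tray med",np.median(L[m],0).round(3),L[m].min(0).round(3),L[m].max(0).round(3))
u,w=ce[1:][stt[1:,4]>5].mean(0).astype(int)
cv2.imwrite(f"pics/z{k}.png",cv2.convertScaleAbs(cv2.resize(f[w-30:w+30,u-35:u+35],None,fx=10,fy=10,interpolation=cv2.INTER_CUBIC),alpha=1.3))
E
python3 chk.py 4
```

```text
floor px 2234 normal tray [-0.052  0.009  0.999] z 0.007 tilt 40.0
corner z 0.208
corner z 0.278
corner z 0.306
corner z 0.377
92 [308.1 186.7] tray med [-0.063 -0.072  0.016] [-0.083 -0.087  0.   ] [-0.037 -0.06   0.023]
16 [297.8 187.5] tray med [-0.076 -0.047  0.015] [-0.08 -0.06 -0.  ] [-0.066 -0.037  0.02 ]
```

View pics/z4.png

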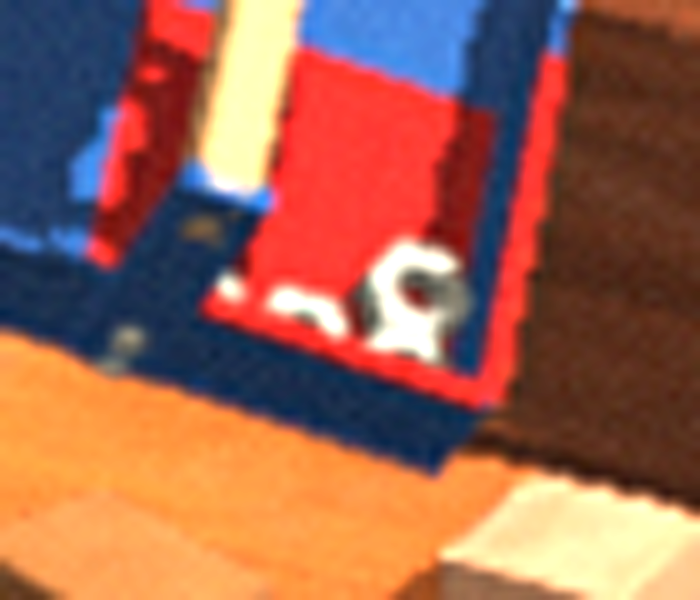

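Four nuts show in the zoom: the corner nut at (410,345), one above it at (415,290), the third at (305,305) and an edge of the fourth at (228,285) behind the post. I'll do one more rock for packing and to get another view, then stop.

```bash
python3 - <<'E'
from h import *
for az in(-125,-112,-100): move_to(POS,tq(az,38))
hold(.8)
im=cam("scene");np.savez("scene5.npz",**im)
E
python3 chk.py 5
python3 - <<'E'
from h import *
for az in(-110,-120): move_to(POS,tq(az,37))
hold(1.)
im=cam("scene");np.savez("scene6.npz",**im);s=state();print(s["time"],np.abs(s["dq"]).max(),s["finger_gap"],s["ft_force"].round(1))
E
python3 chk.py 6
python3 -c "
import cv2,numpy as np
cv2.imwrite('pics/c6.png',np.hstack([cv2.resize(cv2.imread(f'pics/z{k}.png'),(400,343)) for k in (5,6)]))"
```

```text
floor px 1172 normal tray [-0.04   0.008  0.999] z 0.0073 tilt 38.0
corner z 0.231
corner z 0.339
corner z 0.253
corner z 0.361
14 [301.2 187. ] tray med [-0.053 -0.075  0.016] [-0.059 -0.086  0.005] [-0.031 -0.064  0.019]
24.2667 0.0015632087788767129 0.016092957043475874 [ 0.4 -0.8 -5.7]
floor px 1911 normal tray [-0.126  0.011  0.992] z 0.0059 tilt 40.5
corner z 0.215
corner z 0.308
corner z 0.278
corner z 0.371
73 [302.6 188.1] tray med [-0.053 -0.073  0.01 ] [-0.073 -0.088 -0.003] [-0.035 -0.06   0.015]
14 [273.9 189. ] tray med [-0.106 -0.002  0.008] [-0.108 -0.009  0.005] [-0.101  0.002  0.024]
```

View pics/c6.png

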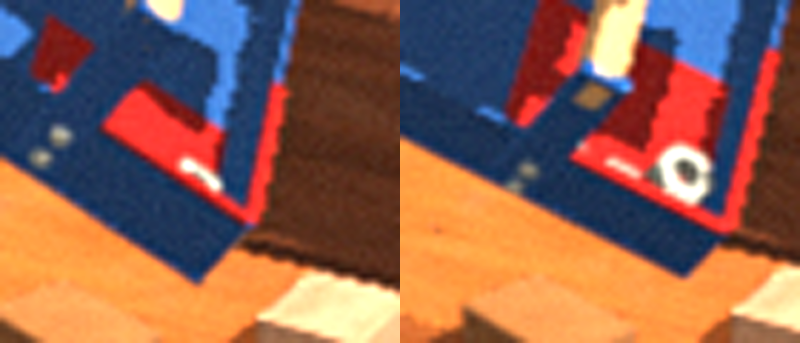

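The two frames show the near-corner nut at (685,172), an edge of another at (625,163) and a speck near (583,147), with the rest behind the wall. The tray has also turned up to 7° in the grip. I'll go to the final azimuth and check for creep.

```bash
python3 - <<'E'
from h import *
for az in(-128,-138): move_to(POS,tq(az,36))
hold(.6)
im=cam("scene");np.savez("scene7.npz",**im); hold(2)
im=cam("scene");np.savez("scene8.npz",**im)
im=cam("top");np.savez("top8.npz",**im);s=state();print(s["time"])
cv2.imwrite("pics/t8.png",im["frame"])
E
python3 chk.py 7;python3 chk.py 8
python3 -c "
import cv2,numpy as np
b=cv2.imread('pics/t8.png')[170:270,240:340]
cv2.imwrite('pics/c8.png',np.hstack([cv2.resize(cv2.imread('pics/z8.png'),(466,400)),cv2.resize(b,(330,400))]))"
```

```text
27.5167
floor px 2222 normal tray [-0.122  0.006  0.992] z 0.0057 tilt 41.2
corner z 0.21
corner z 0.28
corner z 0.301
corner z 0.371
8 [296.5 156.5] tray med [ 0.022 -0.03   0.007] [ 0.011 -0.031  0.003] [ 0.032 -0.028  0.011]
88 [308.  186.7] tray med [-0.058 -0.073  0.01 ] [-0.079 -0.086 -0.004] [-0.036 -0.059  0.017]
6 [289.2 184.8] tray med [-0.071 -0.025  0.006] [-0.075 -0.03  -0.001] [-0.061 -0.023  0.012]
20 [297.3 187.4] tray med [-0.071 -0.046  0.008] [-0.077 -0.058 -0.001] [-0.062 -0.038  0.015]
13 [278.4 191.6] tray med [-0.106 -0.001  0.013] [-0.109 -0.007  0.005] [-0.099  0.002  0.025]
floor px 2221 normal tray [-0.121  0.008  0.993] z 0.0056 tilt 41.1
corner z 0.21
corner z 0.28
corner z 0.301
corner z 0.371
8 [296.5 156.5] tray med [ 0.022 -0.03   0.006] [ 0.01  -0.031  0.005] [ 0.033 -0.029  0.011]
91 [308.  186.7] tray med [-0.058 -0.073  0.009] [-0.076 -0.087 -0.005] [-0.035 -0.059  0.018]
6 [289.2 184.8] tray med [-0.068 -0.026  0.005] [-0.077 -0.03  -0.005] [-0.058 -0.023  0.011]
21 [297.1 187.4] tray med [-0.071 -0.045  0.009] [-0.076 -0.059 -0.004] [-0.057 -0.036  0.013]
13 [278.5 191.5] tray med [-0.106 -0.001  0.016] [-0.109 -0.006  0.002] [-0.1    0.002  0.025]
```

View pics/c8.png

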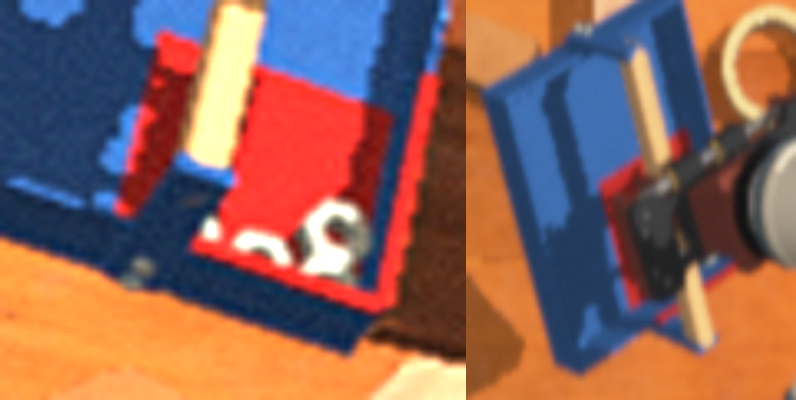

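```bash
python3 -c "
from bench import *
s=state();print(s['time'],s['finger_gap']);job_done()"
```

```text
27.5167 0.015397755823575401
the job is handed in; nothing more can be done
```

The job is handed in at 27.5 s of the 72 s allowed. The gripper is holding the tray up, tilted and still, with all four nuts gathered in the red corner. The result itself is not reported back, so this rests on my own checks.

**What I did:** I picked up the stray nut and set it on the tray's red patch while the tray stood on the bench. Then I took the tray by its bar and lifted it. I tipped it first toward -x, swung it to -y and back twice, and stopped pointing at the red corner.

**Last checks:**
- **Tray height:** the lowest underside corner is about 0.21 m above the bench, computed from the arm's pose.
- **Tilt:** 41° measured from the camera depth. I commanded 36°; the tray pivoted about 7° in the grip during rocking, so it ended just above the 35–40° in the task but within the judged 15–57°.
- **Stillness:** two pictures 2 s apart showed no creep.
- **Nuts:** two are in the corner (y about -73 mm) and two sit along the -x wall (y about -46 and -22 mm), all well inside the patch. The top view shows none elsewhere in the tray.
- **Bystanders:** the mug, tape, pot and sanding block look unmoved in the pictures. I did not measure any of them again, and the whetstone was not in my later crops.

**Less certain:** the fourth nut is partly hidden behind the bar's end post. I identified it from its visible edge only.

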